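# Turn the ball dish to face the open tin

## Task

Take the offcut off the mouth of the small steel tin and set it down on the bench clear of the tin and the dish, without dropping it. Then lift the wooden dish by its bail straight up off its cork mat, turn it about a quarter turn in the air so that its pouring tongue points straight at the tin, and finish while still holding it there, level and still, about 100 mm above the mat, ready to tip. Keep the steel ball lying in the middle of the dish all the while, and do not shift or upset the tin or the mug.

Things in the scene. Friction and masses are not known exactly. Their poses are not given: they have to be found in the camera images.
- dish: Turned dark wooden dish, 124 mm across, 21 mm high, dished inside, loose, 0.24 kg, standing on the cork mat. Origin: centre of its underside, z up. A pouring tongue sticks out along its +x; a pale wooden bail (upright frame) spans it along y, uprights at y = +59 and -59 mm. At the start the tongue points roughly away from the robot; the tin is about a quarter turn to the left or right
- dish_grip (a point): Middle of the bail's straight top bar, where the dish is picked up: 90 mm above the dish's underside, over its centre. The bar is 14 mm thick along the dish's x (grasp across this), 18 mm high and 127 mm long along the dish's y. Axes as the dish's
- dish_centre (a point): Middle of the dish's inner floor, 6 mm above its underside. The floor is flat for 8 mm around it, then rises: 2 mm up at 24 mm out, 7 mm up at 42 mm out, 15 mm up at 58 mm out
- dish_lip (a point): End of the pouring tongue, 88 mm out from the dish's centre along its +x, 21 mm above the underside; the tongue is 24 mm wide
- ball_center (a point): Centre of the loose steel ball, 24 mm across, 56 g, that lies in the middle of the dish and can roll
- mat: Round cork mat, 120 mm across and 4 mm thick, fixed to the bench; origin at the centre of its underside. The dish stands centred on it
- tin: Small round open steel tin, 45 mm across, 55 mm high, 0.35 kg, loose, standing on the bench to the left or the right of the dish. Origin at the centre of its underside, z up
- tin_mouth (a point): Centre of the tin's mouth, 55 mm above the bench, 40 mm wide; the offcut lies over it at the start
- offcut_centre (a point): Centre of the offcut, a plain brown wooden block 48 mm (its x) by 75 mm (its y) by 30 mm high (its z), 70 g, lying flat on the tin's rim at the start: its underside is 55 mm and this point 70 mm above the bench. Grasp it across the 48 mm. Lying flat on the bench its centre is 15 mm up
- mug_centre (a point): Middle of a blue and white mug, 78 mm across, 92 mm high, with a handle along its y (112 mm over all), standing upright on the other side of the dish from the tin; a bystander
- offcut: The same offcut; origin at the centre of its underside, 15 mm below point offcut_centre
- mug: The same mug; origin at the centre of its underside, 46 mm below point mug_centre

How it is judged:
On the way, in this order (a step that is already met when the one before it is completed fails the run):
1. the offcut is lowered, still gripped, to the bench clear of the tin (height (world z) of offcut_centre below 0.045 m and horizontal distance between offcut_centre and tin_mouth above 0.08 m and contact force between the fingers and offcut above 0.3 N), for 0.05 s.
2. the offcut is let go and rests on the bench, clear of the tin (height (world z) of offcut_centre below 0.03 m and horizontal distance between offcut_centre and tin_mouth above 0.08 m and contact force between the fingers and offcut below 0.1 N and linear speed of offcut below 0.02 m/s), for 0.2 s.
3. the dish is lifted clear of the mat, still facing sideways to the tin (height (world z) of dish above 0.025 m and contact force between dish and mat below 0.1 N and (y of tin_mouth in the frame of dish above 0.1 m or y of tin_mouth in the frame of dish below -0.1 m)), for 0.05 s.
At the end, for the whole second after the job is handed in: Dish held still in the gripper alone, underside 60-160 mm up, within 50 mm of over the mat, level to 0.12 rad, ball within 22 mm of its centre, tongue line within 35 mm of the tin centre; offcut released on the bench 80 mm or more from the tin; tin and mug upright (height (world z) of offcut_centre below 0.03 m and horizontal distance between offcut_centre and tin_mouth above 0.08 m and contact force between each of the fingers, dish and offcut below 0.1 N and height (world z) of dish between 0.06 and 0.16 m and horizontal distance between dish and mat below 0.05 m and y of tin_mouth in the frame of dish between -0.035 and 0.035 m and x of tin_mouth in the frame of dish above 0.1 m and angle between dish's own z axis and vertical below 0.12 rad and horizontal distance between ball_center and dish_centre below 0.022 m and z of ball_center in the frame of dish between 0.012 and 0.03 m and contact force between the fingers and dish above 1 N and contact force between dish and tin below 0.1 N and contact force between dish and mug below 0.1 N and linear speed of dish below 0.03 m/s and angular speed of dish below 0.15 rad/s and angle between each of tin, mug's own z axis and vertical below 0.1 rad); the arm keeps its last pose, push and grip.
It fails at once if the ball strays more than 38 mm from the middle of the dish (horizontal distance between ball_center and dish_centre above 0.038 m).
It fails at once if the dish is tipped more than 0.3 rad (angle between dish's own z axis and vertical above 0.3 rad).
It fails at once if the tin is shifted by more than 30 mm or upset (distance of tin from where it was at the start of the episode above 0.03 m or angle between tin's own z axis and vertical above 0.5 rad).
It fails at once if the mug is shifted by more than 30 mm or upset (distance of mug_centre from where it was at the start of the episode above 0.03 m or angle between mug's own z axis and vertical above 0.5 rad).
It also fails if it takes over 61 s, if anything falls off the work surface, if the arm or the gripper's body presses on something with over 40 N, if the wrist force passes 120 N, or if a joint passes its speed limit or range.

## Robot

A 7-joint arm with a two-finger parallel gripper is mounted at the origin on the work surface; the furniture and walls round the work are solid. World frame = base frame: x ahead of the robot, y to its left, z up, the work surface at z = 0. Lengths are in m, angles in rad, forces in N, time in s.
With the tool pointing down it reaches from about 0.4 to 0.85 m from the base axis. Payload 4.5 kg.
Tool frame: the origin (TCP) lies at the very end of the fingers, on their centre line; the grasp point (between the pads) lies 19 mm behind it (tcp_to_grasp is the z of the grasp point in the tool frame, in m); z points along the fingers, y is the line along which they close (so a half turn about z gives the same grasp; the last joint's range is limited). The gripper opens to 88 mm and grips with 3 to 60 N. Pads are 18 mm wide; open, the fingers measure 123 mm over their backs; the gripper's body (75 mm by 187 mm) begins 45 mm behind the grasp point.
Start: joints at [-1.185, 0.689, -0.195, 1.565, 0.157, 0.902, -0.215], TCP at [0.215, 0.587, 0.239] pointing down, gripper open.
Joint ranges: [-3.01, 3.01], [-0.46, 2.08], [-1.47, 1.51], [0.13, 2.56], [-1, 4.14], [0.04, 2.09], [-2.66, 2.66]. Speed limits (rad/s): [2.57, 2.57, 3.14, 3.14, 3.14, 3.14, 3.14].

## Interface

Orientations are given as a unit quaternion [x, y, z, w].
In Python, from plant import * gives the robot as it stands. The module is installed in compiled form; this text tells all that it offers.
- The arm moves only by the shell command python3 -m jog 'ROWS' [OPENING] [FORCE]. ROWS is JSON, a list that holds one entry, the list of rows, each a list of 6 numbers: the shift along the tool's x, y, z in m, then the turn, a rotation vector about the tool's x, y, z in rad. In form: [[[dx, dy, dz, ax, ay, az], ...]]. A call has 1 to 12 rows; each row shifts and turns the commanded pose from where the row before left it, along the tool's axes as they then stand; what a row does not reach is not made up. A row lasts 1/8 s, in which the tool goes at most 62.5 mm and 10.7 degrees, less where a joint would pass 70% of its speed; a pose out of reach is approached as far as the arm can. A call with a gripper value outside its range is refused whole. OPENING is the finger opening in m, from 0 to 0.0881, set as the call begins (- or left out, the last holds). The fingers move at their own pace and stop on an object; FORCE is the grip in N (left out, the last holds). Time passes only in rows, so rows that do not move let the fingers close. It gives the time, the measured TCP pose, the force, the opening and the grip force at its end, in the units of the state.
- get_state(): the state, without advancing time (a new reading comes with each control period).
- snapshot(name): name is "side" or "top"; returns a dict with "frame" (384x512x3 uint8, red, green, blue), "mtx" (3x3 intrinsics, pixels), "xyz" and "orientation" of the camera in the world. Camera axes: x right, y down, z forward; pixel columns grow to the right and rows downward; lengths in m; the calibration is good to about 2 mm. A picture is of the moment at which its call begins. There is no depth.
- finish_job(): hands the job in; it is judged then, once.
The state is a dict: "clock": time; "q": joint angles; "qd": joint speeds; "joint_torque": joint torques, N m; "tool_pos": TCP position; "eef_rot": TCP orientation; "contact_force": force on the tool from outside, world axes, zero at the start; "moment": the same for the moment, N m; "opening": opening from 0.0 (shut) to 1.0 (fully open); "finger_force": force on a finger pad.
Only numpy, scipy, OpenCV 4.12 (cv2) and the standard library are available. Lean on these libraries where they do the work, as an engineer would, in place of code of your own. Each camera call takes 0.05 s, during which the arm holds its last target. There are 200 camera calls.

## Working session

There is one attempt and no reset: what is moved stays moved. The work goes in short steps, Python scripts to look and compute and a shell command to move; the robot and the scene stay as the last step left them, time stands still between calls to the robot, and variables do not carry over. Pictures are saved under pics/ and viewed, at most 10 in all, crops included, and the job is handed in when it is done.

```bash
mkdir -p pics
cat > h.py <<'E'
from plant import *
import numpy as np, cv2
from scipy.spatial.transform import Rotation as R
def snap(n,save=None):
    s=snapshot(n)
    if save: cv2.imwrite('pics/'+save,s['frame'][:,:,::-1])
    return s
def ray(s,px,z):
    d=R.from_quat(s['orientation']).apply(np.linalg.inv(s['mtx'])@[px[0],px[1],1.]) if len(np.shape(s['orientation']))==1 else np.array(s['orientation'])@np.linalg.inv(s['mtx'])@[px[0],px[1],1.]
    o=np.array(s['xyz']); return o+d*(z-o[2])/d[2]
def proj(s,p):
    c=R.from_quat(s['orientation']).inv().apply(np.array(p)-s['xyz']); u=s['mtx']@c; return u[:2]/u[2]
E
python3 - <<'E'
from h import *
for n in('top','side'):
    s=snap(n,n+'0.png'); print(s['xyz'],s['orientation'],np.array(s['mtx']).tolist())
st=get_state(); print(st['clock'],st['tool_pos'],st['eef_rot'],st['opening'],st['contact_force'])
print(R.from_quat(st['eef_rot']).as_matrix().round(3))
E
```

```text
[ 0.41054564 -0.14279519  0.91496997] [ 0.70979236 -0.700408    0.04847136 -0.05721867] [[361.733119981207, 0.0, 251.26330892866628], [0.0, 361.733119981207, 191.11532913601238], [0.0, 0.0, 1.0]]
[0.10625316 0.52006121 0.45947726] [-0.23014918  0.80828721 -0.52404663  0.13812414] [[403.2794605425594, 0.0, 254.2803753157854], [0.0, 403.2794605425594, 192.5646996704457], [0.0, 0.0, 1.0]]
0.1 [0.21524444 0.58618512 0.23798575] [ 1.74991984e-01  9.84569522e-01 -8.10886169e-04 -7.13616851e-05] 0.9970182880165489 [-0.15166381 -0.1398327   1.11531091]
[[-0.939  0.345 -0.   ]
 [ 0.345  0.939 -0.002]
 [-0.    -0.002 -1.   ]]
```

View pics/top0.png

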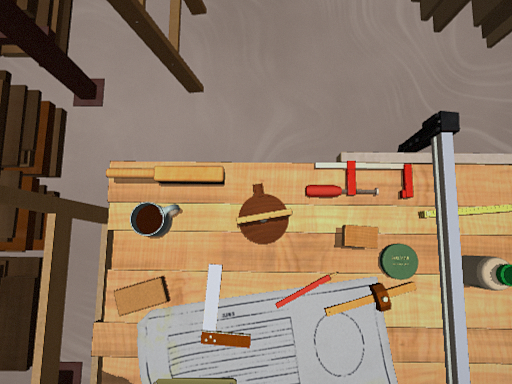

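View pics/side0.png

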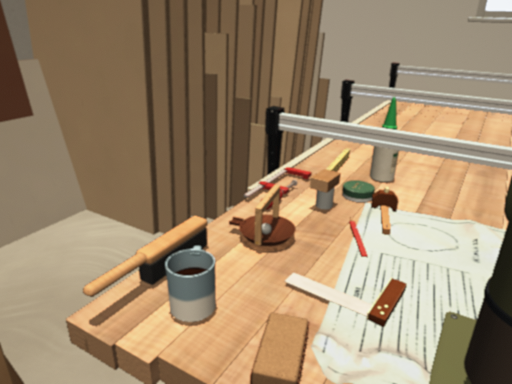

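The top view shows the dish at about (263,218) with its tongue at (258,186). The bail runs from (238,220) to (291,212), the offcut on the tin is at (360,237) on the robot's right, and the mug is at (150,220). The side view agrees: the offcut sits on the tin at (325,182) and the bail's bar is at (270,200). The block at (142,294) in the top view lies on the bench and is a different object.

Run:
```python
from h import *
s=snap('top'); f=s['frame']; 
for p in [(360,237),(375,235),(345,243),(263,235),(258,188),(265,216),(285,213),(350,215),(300,240)]: print(p,f[p[1],p[0]])
hsv=cv2.cvtColor(f,cv2.COLOR_RGB2HSV)
for p in [(360,237),(263,235),(258,188),(265,216),(300,240)]: print(p,hsv[p[1],p[0]])
a=cv2.resize(f[170:290,220:420],None,fx=4,fy=4,interpolation=cv2.INTER_CUBIC); cv2.imwrite('pics/c1.png',a[:,:,::-1])
s=snap('side'); f=s['frame']
a=cv2.resize(f[140:260,220:360],None,fx=5,fy=5,interpolation=cv2.INTER_CUBIC); cv2.imwrite('pics/c2.png',a[:,:,::-1])
```

```text
(360, 237) [189 126  67]
(375, 235) [194 127  63]
(345, 243) [212 145  78]
(263, 235) [109  57  25]
(258, 188) [117  63  32]
(265, 216) [212 180 103]
(285, 213) [216 177 101]
(350, 215) [208 198 131]
(300, 240) [213 150  98]
(360, 237) [ 15 165 189]
(263, 235) [ 11 197 109]
(258, 188) [ 11 185 117]
(265, 216) [ 21 131 212]
(300, 240) [ 14 138 213]
```

View pics/c1.png

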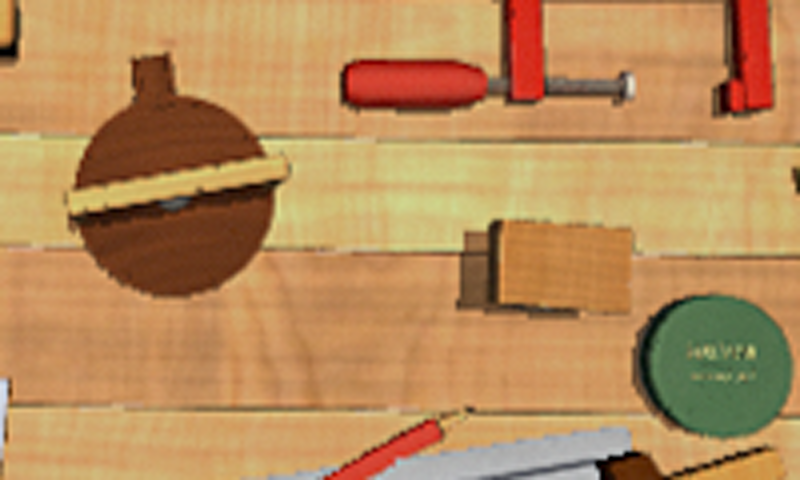

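View pics/c2.png

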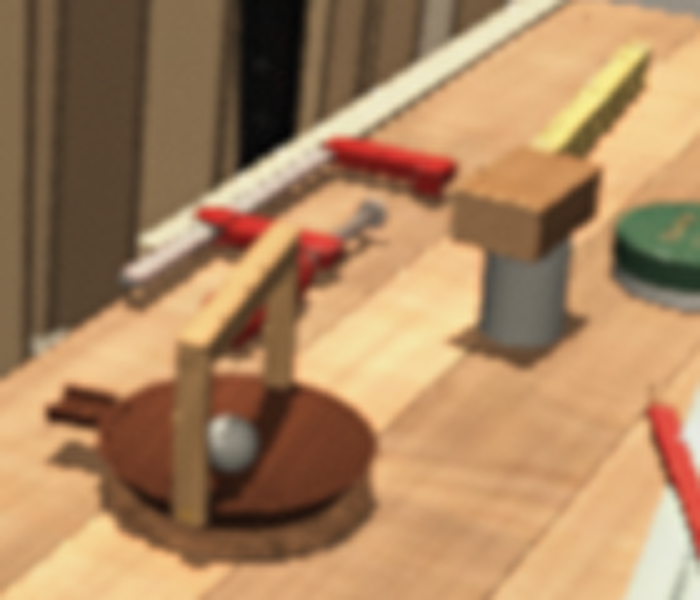

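The top crop shows the offcut's top-face corners at crop (498,222), (634,229), (631,314) and (500,303), the bar from (70,202) to (288,165), and the tongue end at (152,57). The side crop shows the ball sitting centrally in the dish.

Run:
```python
from h import *
T=snap('top'); S=snap('side')
c=lambda x,y:(220+(x+.5)/4-.5,170+(y+.5)/4-.5)
off=np.array([ray(T,c(*p),.085) for p in[(499,222),(634,229),(631,314),(500,304)]])
print('off',off[:,:2].round(4).tolist(),off.mean(0).round(4),[np.linalg.norm(off[i]-off[i-1]).round(4) for i in range(4)])
e=off[1]-off[0]+off[2]-off[3]; print('long axis deg',np.degrees(np.arctan2(e[1],e[0])))
# dish disc by mask
h=cv2.cvtColor(T['frame'],cv2.COLOR_RGB2HSV)
m=((h[...,2]<150)&(h[...,1]>150)&(h[...,0]<16)).astype(np.uint8); m[:,:230]=0;m[:,300:]=0;m[:170]=0;m[250:]=0
m=cv2.morphologyEx(m,cv2.MORPH_CLOSE,np.ones((9,9))); o=cv2.morphologyEx(m,cv2.MORPH_OPEN,cv2.getStructuringElement(2,(21,21)))
k=max(cv2.findContours(o,0,1)[0],key=cv2.contourArea); (u,v),r=cv2.minEnclosingCircle(k); mm=cv2.moments(k)
dc=ray(T,(mm['m10']/mm['m00'],mm['m01']/mm['m00']),.025); print('disc',u,v,r,'diam',2*r*.89/361.7,dc, ray(T,(u,v),.025))
tl=ray(T,c(152,57),.025); print('lip',tl,'dist',np.linalg.norm(tl-dc))
# bar
m=((h[...,0]>=18)&(h[...,0]<26)&(h[...,1]>100)&(h[...,2]>150)).astype(np.uint8)
b=np.zeros_like(m); b[205:226,234:295]=m[205:226,234:295]
b=cv2.morphologyEx(b,cv2.MORPH_OPEN,np.ones((2,2)))
ks=sorted(cv2.findContours(b,0,1)[0],key=cv2.contourArea); print([cv2.contourArea(k) for k in ks],cv2.minAreaRect(ks[-1]))
e1,e2=ray(T,c(70,202),.103),ray(T,c(288,165),.103); print('bar',e1,e2,(e1+e2)/2,np.linalg.norm(e1-e2),np.degrees(np.arctan2(*(e1-e2)[[1,0]])))
# side cross check
d=lambda x,y:(220+(x+.5)/5-.5,140+(y+.5)/5-.5)
print('side off',off.mean(0),proj(S,off.mean(0)),[ ((proj(S,p)-[220,140])*5).round() for p in off])
bm=(e1+e2)/2; print([((proj(S,p)-[220,140])*5).round() for p in (e1,bm,e2)])
gm=ray(T,(150,219),.092); print('mug',gm, ray(T,(150,220),0.092))
```

```text
off [[0.4598, -0.3451], [0.4568, -0.4217], [0.409, -0.4182], [0.4135, -0.3446]] [ 0.4348 -0.3824  0.085 ] [np.float64(0.0463), np.float64(0.0766), np.float64(0.048), np.float64(0.0737)]
long axis deg -92.85201640988458
disc 262.68408203125 218.06716918945312 25.336532592773438 diam 0.12468628149056322 [ 0.47709697 -0.16007249  0.025     ] [ 0.4779373  -0.15984058  0.025     ]
lip [ 0.56309234 -0.14641488  0.025     ] dist 0.08707315344426025
[28.5, 293.5] ((265.0, 216.0), (20.0, 60.0), 90.0)
bar [ 0.46665001 -0.10105605  0.103     ] [ 0.48907066 -0.22325104  0.103     ] [ 0.47786034 -0.16215355  0.103     ] 0.12423486441912263 100.39713090351395
side off [ 0.43477025 -0.38240288  0.085     ] [325.26069973 174.75265011] [array([450., 187.]), array([515., 142.]), array([600., 162.]), array([538., 207.])]
[array([187., 335.]), array([238., 275.]), array([283., 221.])]
mug [0.46731577 0.09844164 0.092     ] [0.46503717 0.09831386 0.092     ]
```

The measurements match the given sizes: the offcut reads 75 × 47 mm, the disc 124.7 mm across, and the lip 87 mm out. Now I swing the arm round in an arc.

```bash
cat >> h.py <<'E'
def plan(x,y,z,yaw_y=None):
    """tool-frame shift to a world point, and turn about tool z so tool y points at azimuth yaw_y (deg), tool straight down"""
    st=get_state(); Rt=R.from_quat(st['eef_rot']); p=np.array(st['tool_pos'])
    print('shift',Rt.inv().apply(np.array([x,y,z])-p).round(4))
    ya=Rt.as_matrix()[:2,1]; cur=np.degrees(np.arctan2(ya[1],ya[0])); print('yaw',cur.round(2),'tilt',Rt.as_matrix()[:2,2].round(4))
    if yaw_y is not None:
        d=(cur-yaw_y+90)%180-90; print('turn z',np.radians(d).round(4),'->',yaw_y)
    print('t',round(st['clock'],2),'p',p.round(4),'q',np.round(st['q'],2),'F',np.round(st['contact_force'],1),'fing',st['opening'],st['finger_force'])
E
python3 -m jog '[[[-0.03,0,0,0,0,0.05],[-0.055,0,0,0,0,0.09],[-0.06,0,0,0,0,0.097],[-0.06,0,0,0,0,0.097],[-0.06,0,0,0,0,0.097],[-0.06,0,0,0,0,0.097],[-0.06,0,0,0,0,0.097],[-0.06,0,0,0,0,0.097],[-0.06,0,0,0,0,0.097],[-0.06,0,0,0,0,0.097],[-0.06,0,0,0,0,0.097],[-0.03,0,0,0,0,0.05]]]' 0.088
python3 -c "
from h import *
plan(.435,-.382,.16,-3)"
```

```text
clock: 1.8
tool_pos: [0.6348, 0.1172, 0.2387]
eef_rot: [0.653, 0.758, -0.001, 0.001]
contact_force: [-0.9, 1.1, 0.6]
opening: 0.996
finger_force: 0.0
shift [-0.4638 -0.2717  0.0798]
yaw 8.53 tilt [ 0.0007 -0.0026]
turn z 0.2012 -> -3
t 1.8 p [0.6348 0.1172 0.2387] q [-0.28  0.71  0.05  1.51 -0.03  0.92 -0.08] F [-0.9  1.1  0.6] fing 0.9963977287378031 0.0
```

```bash
python3 -m jog '[[[-0.02,-0.012,0.003,0,0,0],[-0.044,-0.026,0.006,0,0,0],[-0.044,-0.026,0.006,0,0,0],[-0.044,-0.026,0.006,0,0,0],[-0.044,-0.026,0.006,0,0,0],[-0.044,-0.026,0.006,0,0,0],[-0.044,-0.026,0.006,0,0,0],[-0.044,-0.026,0.006,0,0,0],[-0.044,-0.026,0.006,0,0,0],[-0.044,-0.026,0.006,0,0,0],[-0.044,-0.026,0.006,0,0,0],[-0.005,-0.003,0.001,0,0,0.1]]]'
python3 -m jog '[[[0,0,0,0,0,0.1],[0,0,0,0,0,0],[0,0,0,0,0,0]]]'
python3 - <<'E'
from h import *
plan(.435,-.382,.1,-3)
T=snap('top');S=snap('side')
a=np.hstack([cv2.resize(T['frame'][170:290,290:410],None,fx=3,fy=3),cv2.resize(S['frame'][110:230,270:390],None,fx=3,fy=3)]);cv2.imwrite('pics/a1.png',a[:,:,::-1])
E
```

```text
clock: 3.3
tool_pos: [0.4309, -0.3848, 0.1743]
eef_rot: [0.691, 0.723, -0.001, 0.0]
contact_force: [1.4, 0.5, 0.1]
opening: 0.991
finger_force: 0.0
clock: 3.68
tool_pos: [0.4345, -0.3795, 0.1747]
eef_rot: [0.722, 0.692, 0.0, -0.0]
contact_force: [-0.1, 0.5, 0.4]
opening: 0.998
finger_force: 0.0
shift [-0.0025  0.0006  0.0747]
yaw -2.39 tilt [0.0001 0.0002]
turn z 0.0106 -> -3
t 3.67 p [ 0.4345 -0.3795  0.1747] q [ 0.64  0.71  0.    1.78 -0.    0.65  0.6 ] F [-0.1  0.5  0.4] fing 0.9983309794124161 0.0
```

View pics/a1.png

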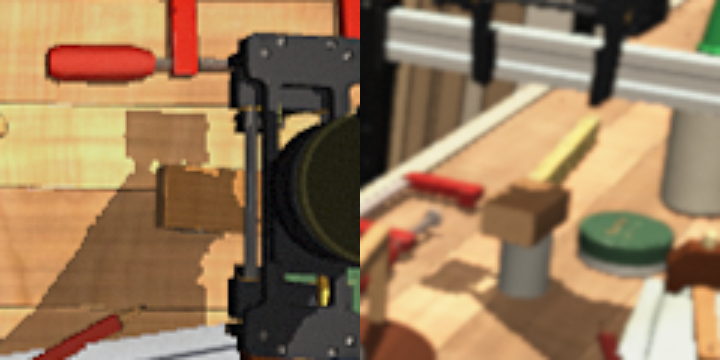

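The gripper is over the offcut in both views, with the fingers either side of the block and closing along x. I go down, then grip gently.

```bash
python3 -m jog '[[[-0.002,0,0.01,0,0,0.01],[0,0,0.02,0,0,0],[0,0,0.02,0,0,0],[0,0,0.02,0,0,0],[0,0,0.02,0,0,0],[0,0,0.015,0,0,0],[0,0,0.008,0,0,0],[0,0,0,0,0,0]]]'
python3 -m jog '[[[0,0,0,0,0,0],[0,0,0,0,0,0],[0,0,0,0,0,0],[0,0,0,0,0,0],[0,0,0,0,0,0],[0,0,0,0,0,0]]]' 0.04 15
python3 -c "
from h import *
plan(.385,-.285,.16,-3)"
```

```text
clock: 4.78
tool_pos: [0.434, -0.3816, 0.0612]
eef_rot: [0.726, 0.688, -0.0, -0.0]
contact_force: [-0.1, 0.1, 0.4]
opening: 1.001
finger_force: 0.0
clock: 5.52
tool_pos: [0.4347, -0.3818, 0.0619]
eef_rot: [0.726, 0.688, 0.0, 0.0]
contact_force: [1.1, 0.2, 1.6]
opening: 0.549
finger_force: 15.0
shift [ 0.094  -0.0547 -0.0981]
yaw -3.09 tilt [ 0.0008 -0.0003]
turn z -0.0015 -> -3
t 5.53 p [ 0.4347 -0.3818  0.0619] q [ 0.64  0.89 -0.    1.84  0.    0.42  0.59] F [1.1 0.2 1.6] fing 0.5488115892616099 15.000139104668051
```

The opening is 48 mm, so the grip is on the offcut. I lift it, carry it across and lower it.

```bash
python3 -m jog '[[[0,0,-0.005,0,0,0],[0,0,-0.012,0,0,0],[0,0,-0.02,0,0,0],[0,0,-0.018,0,0,0],[0,0,-0.005,0,0,0],[0.01,-0.006,0,0,0,0],[0.02,-0.012,0,0,0,0],[0.02,-0.012,0,0,0,0],[0.02,-0.012,0,0,0,0],[0.016,-0.009,0,0,0,0],[0.008,-0.004,0,0,0,0],[0,0,0,0,0,0]]]'
python3 - <<'E'
from h import *
plan(.385,-.285,.007,-3)
T=snap('top');S=snap('side')
a=np.hstack([cv2.resize(T['frame'][170:290,250:410],None,fx=3,fy=3),cv2.resize(S['frame'][130:250,290:390],None,fx=3,fy=3)]);cv2.imwrite('pics/a2.png',a[:,:,::-1])
E
```

```text
clock: 7.02
tool_pos: [0.3841, -0.2842, 0.1215]
eef_rot: [0.726, 0.688, -0.0, -0.001]
contact_force: [1.0, 0.0, -0.7]
opening: 0.545
finger_force: 15.0
shift [-0.0008  0.001   0.1145]
yaw -3.04 tilt [-0.0008  0.0007]
turn z -0.0007 -> -3
t 7.03 p [ 0.3841 -0.2842  0.1215] q [ 0.53  0.71  0.01  2.11 -0.02  0.32  0.51] F [ 1.   0.  -0.7] fing 0.5454080450496493 14.999878818634897
```

View pics/a2.png

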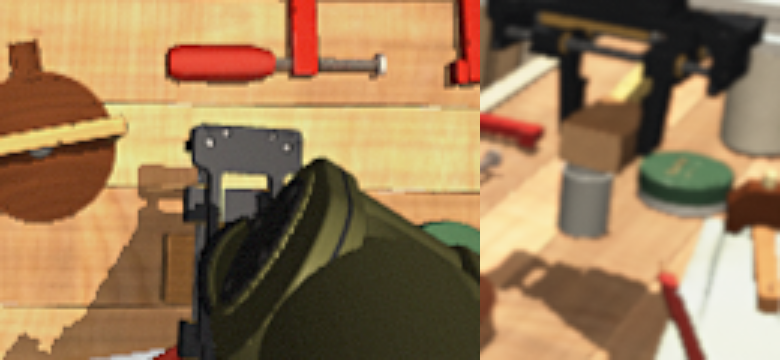

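The offcut is held level between the fingers in both views, the tin still stands upright at about (585,200) of the composite, and the spot below is clear. I lower it slowly.

```bash
python3 -m jog '[[[0,0,0.01,0,0,0],[0,0,0.02,0,0,0],[0,0,0.02,0,0,0],[0,0,0.02,0,0,0],[0,0,0.018,0,0,0],[0,0,0.012,0,0,0],[0,0,0.007,0,0,0],[0,0,0.005,0,0,0],[0,0,0.002,0,0,0],[0,0,0,0,0,0],[0,0,0,0,0,0]]]'
```

```text
clock: 8.5
tool_pos: [0.3846, -0.285, 0.008]
eef_rot: [0.726, 0.688, 0.0, 0.0]
contact_force: [0.3, 0.3, -1.2]
opening: 0.54
finger_force: 15.0
```

```bash
python3 -m jog '[[[0,0,0.001,0,0,0],[0,0,0.001,0,0,0],[0,0,0,0,0,0]]]'
```

```text
clock: 8.88
tool_pos: [0.3846, -0.285, 0.0068]
eef_rot: [0.726, 0.688, 0.0, 0.001]
contact_force: [-0.0, 1.3, 10.4]
opening: 0.542
finger_force: 15.0
```

The offcut is on the bench. I release it and go up.

```bash
python3 -m jog '[[[0,0,0,0,0,0],[0,0,0,0,0,0],[0,0,0,0,0,0],[0,0,0,0,0,0],[0,0,0,0,0,0],[0,0,-0.005,0,0,0],[0,0,-0.015,0,0,0],[0,0,-0.03,0,0,0],[0,0,-0.04,0,0,0],[0,0,-0.05,0,0,0],[0,0,-0.04,0,0,0],[0,0,-0.02,0,0,0]]]' 0.085 15
python3 - <<'E'
from h import *
plan(.478,-.161,.2,10)
E
```

```text
clock: 10.38
tool_pos: [0.3846, -0.2853, 0.2089]
eef_rot: [0.726, 0.688, 0.0, 0.002]
contact_force: [0.0, -0.2, -0.2]
opening: 0.965
finger_force: 0.0
shift [0.1292 0.0865 0.009 ]
yaw -3.12 tilt [ 0.0033 -0.002 ]
turn z -0.2289 -> 10
t 10.38 p [ 0.3846 -0.2853  0.2089] q [ 0.53  0.55  0.02  2.04 -0.02  0.55  0.51] F [ 0.  -0.2 -0.2] fing 0.965031914598776 0.0
```

Run:
```python
from h import *
T=snap('top');S=snap('side')
a=np.hstack([cv2.resize(T['frame'][180:280,240:380],None,fx=3,fy=3,interpolation=cv2.INTER_CUBIC),cv2.resize(S['frame'][150:250,230:350],None,fx=3,fy=3,interpolation=cv2.INTER_CUBIC)]);cv2.imwrite('pics/a3.png',a[:,:,::-1])
```

```text
(no output)
```

View pics/a3.png

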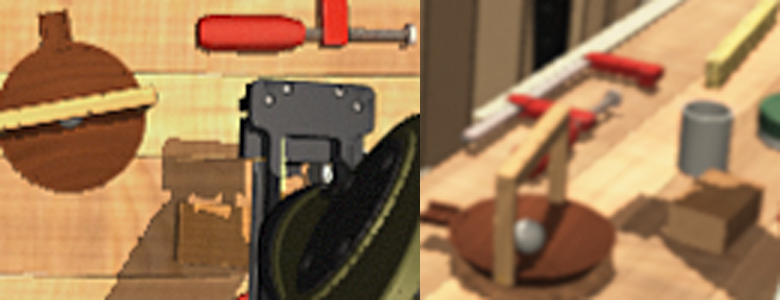

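The offcut lies flat on the bench at about (715,215) and the tin is upright with its mouth at about (705,113). The ball is still in the middle of the dish.

```bash
python3 -m jog '[[[0.01,0.0065,0,0,0,-0.02],[0.02,0.0135,0,0,0,0],[0.025,0.0165,0,0,0,0],[0.025,0.0165,0,0,0,0],[0.025,0.0165,0,0,0,0],[0.018,0.013,0,0,0,0],[0.006,0.004,0,0,0,-0.03],[0,0,0,0,0,-0.09],[0,0,0,0,0,-0.09],[0,0,0,0,0,0],[0,0,0,0,0,0]]]'
python3 - <<'E'
from h import *
plan(.478,-.161,.12,10)
T=snap('top');S=snap('side')
t=ray(S,(325,187.7),.055); print('tin mouth(side)',t)
h=cv2.cvtColor(T['frame'],cv2.COLOR_RGB2HSV)
m=((h[...,1]<70)).astype(np.uint8); m[:,:335]=0;m[:,385:]=0;m[:215]=0;m[265:]=0
for k in cv2.findContours(m,0,1)[0]:
    if cv2.contourArea(k)>60:
        x,y,w,hh=cv2.boundingRect(k); print((x,y,w,hh),cv2.contourArea(k), ray(T,(x+w/2-.5,y+hh/2-.5),.05))
a=np.hstack([cv2.resize(T['frame'][170:270,230:400],None,fx=2.5,fy=3,interpolation=cv2.INTER_CUBIC),cv2.resize(S['frame'][150:250,230:350],None,fx=3,fy=3,interpolation=cv2.INTER_CUBIC)]);cv2.imwrite('pics/a4.png',a[:,:,::-1])
E
```

```text
clock: 11.85
tool_pos: [0.4749, -0.1593, 0.2054]
eef_rot: [0.643, 0.766, -0.0, -0.0]
contact_force: [-0.0, -0.2, -0.1]
opening: 0.961
finger_force: 0.0
shift [-0.0022  0.0028  0.0854]
yaw 10.0 tilt [-0.0009  0.0001]
turn z -0.0 -> 10
t 11.85 p [ 0.4749 -0.1593  0.2054] q [ 0.24  0.58 -0.01  1.98  0.01  0.59  0.4 ] F [-0.  -0.2 -0.1] fing 0.9609005019163018 0.0
tin mouth(side) [ 0.42819449 -0.37156751  0.055     ]
(343, 228, 24, 20) 333.0 [ 0.43297368 -0.37684893  0.05      ]
```

View pics/a4.png

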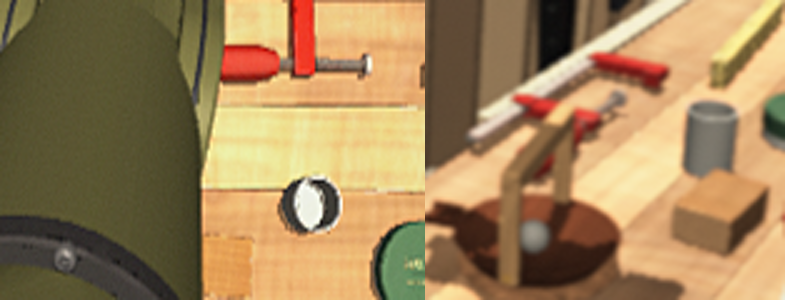

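The tin's mouth centre is at about (355,238) px, which puts the tin near (0.433, -0.378). The ball is centred and the gripper is above the bail, so I go down over the bar.

```bash
python3 -m jog '[[[-0.002,0.003,0.01,0,0,0],[0,0,0.02,0,0,0],[0,0,0.025,0,0,0],[0,0,0.025,0,0,0],[0,0,0.022,0,0,0],[0,0,0.015,0,0,0],[0,0,0.009,0,0,0],[0,0,0.003,0,0,0],[0,0,0,0,0,0],[0,0,0,0,0,0]]]' 0.06
python3 - <<'E'
from h import *
plan(.478,-.161,.075,10)
S=snap('side')
a=cv2.resize(S['frame'][130:260,210:330],None,fx=4.5,fy=4.5,interpolation=cv2.INTER_CUBIC);cv2.imwrite('pics/a5.png',a[:,:,::-1])
E
```

```text
clock: 13.2
tool_pos: [0.4791, -0.1606, 0.0772]
eef_rot: [0.642, 0.766, 0.0, 0.0]
contact_force: [-0.8, -0.6, -1.1]
opening: 0.68
finger_force: 0.0
shift [-0.0002 -0.0012  0.0022]
yaw 10.08 tilt [ 0.0011 -0.0002]
turn z 0.0014 -> 10
t 13.2 p [ 0.4791 -0.1606  0.0772] q [ 0.24  0.81 -0.01  2.05  0.02  0.28  0.39] F [-0.8 -0.6 -1.1] fing 0.6795841821576785 0.0
```

View pics/a5.png

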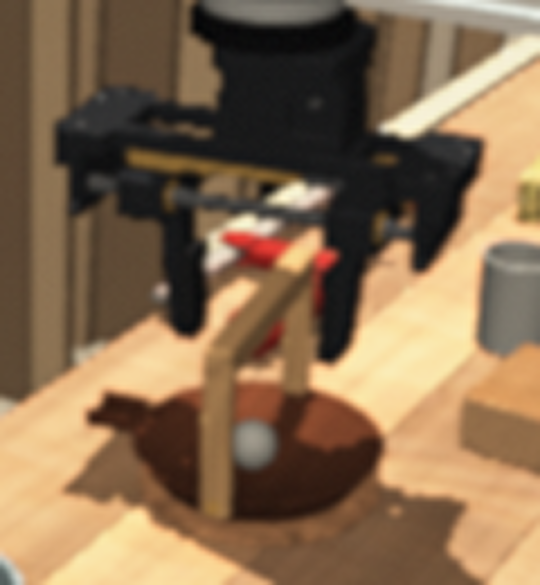

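The bar at about (270,300) lies between the two fingers and the ball is central. I close in stages.

```bash
python3 -m jog '[[[0,-0.001,0.002,0,0,0],[0,0,0,0,0,0],[0,0,0,0,0,0],[0,0,0,0,0,0],[0,0,0,0,0,0]]]' 0.022 8
python3 -m jog '[[[0,0,0,0,0,0],[0,0,0,0,0,0],[0,0,0,0,0,0]]]' 0.016 8
python3 -m jog '[[[0,0,0,0,0,0],[0,0,0,0,0,0],[0,0,0,0,0,0]]]' 0.010 8
python3 -m jog '[[[0,0,0,0,0,0],[0,0,0,0,0,0],[0,0,0,0,0,0]]]' 0.005 35
python3 - <<'E'
from h import *
plan(.478,-.161,.175)
E
```

```text
clock: 13.88
tool_pos: [0.4778, -0.1607, 0.0747]
eef_rot: [0.642, 0.767, 0.0, -0.0]
contact_force: [-0.4, -0.1, 0.1]
opening: 0.253
finger_force: 0.0
clock: 14.25
tool_pos: [0.478, -0.1606, 0.0747]
eef_rot: [0.642, 0.767, 0.0, 0.0]
contact_force: [0.5, -0.1, -0.1]
opening: 0.183
finger_force: 0.3
clock: 14.62
tool_pos: [0.4781, -0.1606, 0.0748]
eef_rot: [0.642, 0.767, 0.0, 0.0]
contact_force: [1.3, 0.8, 0.1]
opening: 0.158
finger_force: 8.0
clock: 15.0
tool_pos: [0.478, -0.1607, 0.0748]
eef_rot: [0.642, 0.767, 0.0, 0.0]
contact_force: [2.4, 0.3, 0.8]
opening: 0.15
finger_force: 35.0
shift [-0.0003 -0.     -0.1002]
yaw 10.09 tilt [0.0006 0.    ]
t 15.0 p [ 0.478  -0.1607  0.0748] q [ 0.24  0.82 -0.01  2.06  0.02  0.27  0.39] F [2.4 0.3 0.8] fing 0.14957204166688604 34.99625600874424
```

The grip is firm at about 13 mm. I lift slowly.

```bash
python3 -m jog '[[[0,0,-0.001,0,0,0],[0,0,-0.002,0,0,0],[0,0,-0.003,0,0,0],[0,0,-0.004,0,0,0],[0,0,-0.005,0,0,0],[0,0,-0.005,0,0,0],[0,0,-0.005,0,0,0],[0,0,-0.004,0,0,0],[0,0,-0.003,0,0,0],[0,0,-0.002,0,0,0],[0,0,-0.001,0,0,0],[0,0,0,0,0,0]]]'
python3 - <<'E'
from h import *
plan(.478,-.161,.175)
S=snap('side')
a=cv2.resize(S['frame'][110:260,190:340],None,fx=3.5,fy=3.5,interpolation=cv2.INTER_CUBIC);cv2.imwrite('pics/a6.png',a[:,:,::-1])
E
```

```text
clock: 16.5
tool_pos: [0.4777, -0.1607, 0.1096]
eef_rot: [0.642, 0.767, 0.0, -0.0]
contact_force: [0.4, 0.7, -3.4]
opening: 0.154
finger_force: 35.0
shift [-0.0004  0.0002 -0.0654]
yaw 10.09 tilt [-0.0001  0.0001]
t 16.5 p [ 0.4777 -0.1607  0.1096] q [ 0.24  0.75 -0.01  2.04  0.02  0.35  0.39] F [ 0.4  0.7 -3.4] fing 0.15374628198788975 34.989145807921886
```

View pics/a6.png

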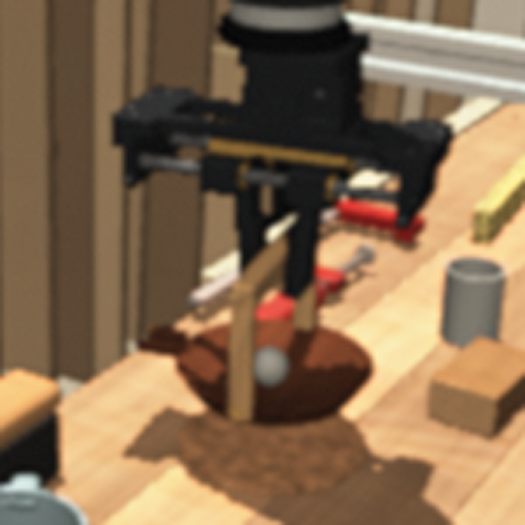

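The dish hangs level, clear of the mat, with the ball in the middle at about (270,365). I raise it the rest of the way and then turn slowly: about +1.95 rad about tool z, clockwise from above.

```bash
python3 -m jog '[[[0,0,-0.002,0,0,0],[0,0,-0.004,0,0,0],[0,0,-0.006,0,0,0],[0,0,-0.008,0,0,0],[0,0,-0.008,0,0,0],[0,0,-0.008,0,0,0],[0,0,-0.008,0,0,0],[0,0,-0.008,0,0,0],[0,0,-0.006,0,0,0],[0,0,-0.004,0,0,0],[0,0,-0.002,0,0,0],[0,0,0,0,0,0]]]'
python3 -m jog '[[[0,0,0,0,0,0.005],[0,0,0,0,0,0.01],[0,0,0,0,0,0.015],[0,0,0,0,0,0.02],[0,0,0,0,0,0.025],[0,0,0,0,0,0.03],[0,0,0,0,0,0.035],[0,0,0,0,0,0.04],[0,0,0,0,0,0.04],[0,0,0,0,0,0.04],[0,0,0,0,0,0.04],[0,0,0,0,0,0.04]]]'
python3 -m jog '[[[0,0,0,0,0,0.04],[0,0,0,0,0,0.04],[0,0,0,0,0,0.04],[0,0,0,0,0,0.04],[0,0,0,0,0,0.04],[0,0,0,0,0,0.04],[0,0,0,0,0,0.04],[0,0,0,0,0,0.04],[0,0,0,0,0,0.04],[0,0,0,0,0,0.04],[0,0,0,0,0,0.04],[0,0,0,0,0,0.04]]]'
python3 -m jog '[[[0,0,0,0,0,0.04],[0,0,0,0,0,0.04],[0,0,0,0,0,0.04],[0,0,0,0,0,0.04],[0,0,0,0,0,0.04],[0,0,0,0,0,0.04],[0,0,0,0,0,0.04],[0,0,0,0,0,0.04],[0,0,0,0,0,0.04],[0,0,0,0,0,0.04],[0,0,0,0,0,0.04],[0,0,0,0,0,0.04]]]'
python3 -m jog '[[[0,0,0,0,0,0.04],[0,0,0,0,0,0.04],[0,0,0,0,0,0.04],[0,0,0,0,0,0.04],[0,0,0,0,0,0.035],[0,0,0,0,0,0.03],[0,0,0,0,0,0.025],[0,0,0,0,0,0.02],[0,0,0,0,0,0.015],[0,0,0,0,0,0.01],[0,0,0,0,0,0.005],[0,0,0,0,0,0]]]'
python3 - <<'E'
from h import *
plan(.478,-.161,.175,-101.7)
E
```

```text
clock: 18.05
tool_pos: [0.4777, -0.1607, 0.1737]
eef_rot: [0.642, 0.767, 0.0, -0.0]
contact_force: [0.1, 0.0, -3.3]
opening: 0.152
finger_force: 35.0
clock: 19.55
tool_pos: [0.4777, -0.1607, 0.1737]
eef_rot: [0.764, 0.646, 0.0, -0.0]
contact_force: [-0.9, -0.6, -3.4]
opening: 0.152
finger_force: 35.0
clock: 21.05
tool_pos: [0.4778, -0.1606, 0.1737]
eef_rot: [0.895, 0.446, 0.0, -0.0]
contact_force: [-0.6, 0.4, -3.0]
opening: 0.153
finger_force: 35.0
clock: 22.55
tool_pos: [0.4777, -0.1606, 0.1737]
eef_rot: [0.975, 0.22, 0.0, -0.0]
contact_force: [0.5, 1.0, -3.6]
opening: 0.154
finger_force: 35.0
clock: 24.05
tool_pos: [0.4777, -0.1607, 0.1737]
eef_rot: [0.997, 0.073, 0.0, -0.0]
contact_force: [0.2, -0.5, -2.8]
opening: 0.154
finger_force: 35.0
shift [ 0.0002  0.0004 -0.0013]
yaw -81.59 tilt [0.     0.0001]
turn z 0.351 -> -101.7
t 24.05 p [ 0.4777 -0.1607  0.1737] q [-0.03  0.68  0.44  2.01 -0.53  0.56 -0.65] F [ 0.2 -0.5 -2.8] fing 0.15363087255297858 34.989127703011036
```

```bash
python3 -m jog '[[[0,0,0,0,0,0.008],[0,0,0,0,0,0.02],[0,0,0,0,0,0.035],[0,0,0,0,0,0.045],[0,0,0,0,0,0.05],[0,0,0,0,0,0.05],[0,0,0,0,0,0.045],[0,0,0,0,0,0.04],[0,0,0,0,0,0.028],[0,0,0,0,0,0.02],[0,0,0,0,0,0.01],[0,0,0,0,0,0]]]'
python3 - <<'E'
from h import *
plan(.478,-.161,.175,-101.7)
T=snap('top');S=snap('side')
# tin, and the dish tongue in the top view
h=cv2.cvtColor(T['frame'],cv2.COLOR_RGB2HSV)
m=((h[...,1]<70)).astype(np.uint8); m[:,:335]=0;m[:,385:]=0;m[:215]=0;m[265:]=0
for k in cv2.findContours(m,0,1)[0]:
    if cv2.contourArea(k)>60: x,y,w,hh=cv2.boundingRect(k); print('tin',(x,y,w,hh),ray(T,(x+w/2-.5,y+hh/2-.5),.055))
zl=get_state()['tool_pos'][2]+.019-.09+.021
def dark(s,box):
    h=cv2.cvtColor(s['frame'],cv2.COLOR_RGB2HSV); m=((h[...,2]<150)&(h[...,1]>150)&(h[...,0]<16)).astype(np.uint8)
    o=np.zeros_like(m); x0,y0,x1,y1=box; o[y0:y1,x0:x1]=m[y0:y1,x0:x1]; return o
c=np.array([*get_state()['tool_pos'][:2],zl]); a=np.radians(-101.7); lip=c+.088*np.array([np.cos(a),np.sin(a),0])
print('expected lip px top',proj(T,lip),'side',proj(S,lip),'centre',proj(T,c),proj(S,c))
for n,s in(('top',T),('side',S)):
    u,v=proj(s,lip).astype(int); mm=dark(s,(u-14,v-14,u+14,v+14)); print(n); print('\n'.join(''.join('.#'[x] for x in r) for r in mm[v-14:v+14,u-14:u+14]))
# ball: grey blob in side view near the expected place
b=c+[0,0,.018-.021]; u,v=proj(S,b); print('ball expected',u,v)
hs=cv2.cvtColor(S['frame'],cv2.COLOR_RGB2HSV); u,v=int(u),int(v); g=(hs[v-14:v+14,u-14:u+14,1]<60)&(hs[v-14:v+14,u-14:u+14,2]>60)
print('\n'.join(''.join('.#'[int(x)] for x in r) for r in g))
ys,xs=np.nonzero(g); print(len(xs),xs.mean()+u-14,ys.mean()+v-14)
E
```

```text
clock: 25.55
tool_pos: [0.4777, -0.1607, 0.1737]
eef_rot: [0.995, -0.102, -0.0, -0.0]
contact_force: [-0.3, -0.1, -4.1]
opening: 0.153
finger_force: 35.0
shift [ 0.0003  0.0003 -0.0013]
yaw -101.7 tilt [-0.      0.0001]
turn z -0.0001 -> -101.7
t 25.55 p [ 0.4777 -0.1607  0.1737] q [-0.09  0.7   0.54  2.01 -0.64  0.6  -0.88] F [-0.3 -0.1 -4.1] fing 0.15278598504292967 34.989299811422825
tin (343, 228, 24, 20) [ 0.43284403 -0.37549597  0.055     ]
expected lip px top [303.43747097 223.46550223] side [293.39748372 175.15840539] centre [263.9580804  214.76830816] [267.58012713 186.18972666]
top
............................
............................
............................
............................
............................
............................
............................
............................
............................
.......####.................
......#####.................
....#######.................
...########.................
...########.................
.......###..................
............................
............................
........
[... 1331 characters left out ...]
....................
............................
............................
............................
................##..........
..............######........
.............#########......
.............#########......
............###########.....
............###########.....
............###########.....
............##########......
.............#########......
..............#######.......
...............####.........
............................
............................
............................
............................
............................
............................
............................
............................
112 271.07142857142856 184.41071428571428
```

The tongue shows where I expected it, on the line towards the tin, and the ball is within about 5 mm of centre. I let it settle, check once more and hand in.

```bash
python3 -m jog '[[[0,0,0,0,0,0],[0,0,0,0,0,0],[0,0,0,0,0,0],[0,0,0,0,0,0],[0,0,0,0,0,0],[0,0,0,0,0,0],[0,0,0,0,0,0],[0,0,0,0,0,0]]]'
python3 - <<'E'
from h import *
S=snap('side'); hs=cv2.cvtColor(S['frame'],cv2.COLOR_RGB2HSV)[178:200,255:285]; g=(hs[...,1]<60)&(hs[...,2]>60)
ys,xs=np.nonzero(g); print('ball',len(xs),xs.mean()+255,ys.mean()+178)
plan(.478,-.161,.175)
print(finish_job())
E
```

```text
clock: 26.65
tool_pos: [0.4777, -0.1607, 0.1737]
eef_rot: [0.995, -0.102, 0.0, -0.0]
contact_force: [-0.2, 0.2, -3.3]
opening: 0.155
finger_force: 35.0
ball 89 269.87640449438203 187.17977528089887
shift [ 0.0003  0.0003 -0.0013]
yaw -101.7 tilt [0.     0.0001]
t 26.7 p [ 0.4777 -0.1607  0.1737] q [-0.09  0.7   0.54  2.01 -0.64  0.6  -0.88] F [-0.5  0.1 -3.2] fing 0.14832026532433304 34.9892083927989
the job is handed in; nothing more can be done
None
```

I handed the job in at 26.7 s, verdict not returned: the offcut is on the bench about 0.10 m from the tin, and the dish is held level and still about 99 mm above the mat, turned 112° so its tongue points at the tin, with the ball about 5 mm from its middle.

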